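# Close and lock the sliding lid of a tea caddy

## Task

Close the wooden tea caddy: press the sprung steel catch bar on its front down with the fingertips and, while keeping it down, gently push the lid by its raised tab towards the caddy's open end until the tab is well past the catch's nose. Then let go, so that the bar springs all the way up behind the tab and locks the lid shut. Only press and push, do not pinch the tab, and leave the jars, crockery and spoon where they stand.

Things in the scene. Friction and masses are not known exactly. Their poses are not given: they have to be found in the camera images.
- caddy: Wooden tea caddy fixed to the worktop, 150 (its x) by 300 (its y) by 64 mm high, with a housing along its front (x -120 to -75 mm, 66 mm high). Origin: centre of its underside. +z up; the lid closes towards its +y; at yaw 0 the front (-x) faces the robot. The end at y < 0 has a fixed top; the other is an opening with paper tea packets, covered by the closed lid.
- lid (a joint): How far the lid (board, 124 by 150 mm, top at z 78 mm) has slid along the caddy's +y, m. Starts open, 0 to 0.018. With the catch up it stops at 0.023, ear against nose. The nose can rise behind the ear only beyond 0.057; end stop 0.082. About 2.5 N of friction; it stays where it is left and cannot be lifted.
- tab_face (a point): Centre of the face to push (-y side) of the lid's wooden tab. The tab is 22 mm long, from this face to +y; it overhangs the bar at z 98 to 124 mm, caddy's x -120 to -84 mm, and stands on the lid beside the bar. In the caddy's frame: x -101 (above the bar's centre line), y -45 plus lid travel, z 111 mm. The lid's ear below it (z 68 to 78, x -85 to -61 mm) has the same y extent.
- catch (a joint): How far the sprung catch bar is pressed down, m: 0 up, 0.014 at its lower stop. From 0.009 on the nose clears the ear. Takes 4 N to start and about 9 N to be fully down. It moves straight down wherever it is pressed along its length, and springs up when let go, unless the ear is over the nose.
- bar_top (a point): Centre of the upper face of the flat steel catch bar, 26 mm wide (caddy's x), 160 mm long (y). In the caddy's frame x -101, y -110 to +50 mm; upper face at z 94 mm when up, 80 when fully down; it passes 4 mm under the tab when up. A fingertip can slide along it while pressing.
- nose_top (a point): Centre of the top of the catch's nose, a steel block 20 mm (x) by 12 mm (y) on the bar's inner side, at x = -80 mm, y = 0 to +12 mm in the caddy's frame; its top is at z = 76 mm when up and goes down with the bar. It stands in the way of the lid's ear.
- spice_a: Bystander: amber glass spice jar, 38 mm wide, about 62 mm high, on the fixed top of the caddy. Origin under its centre.
- spice_b: Bystander: clear glass spice jar, 34 mm wide, about 55 mm high, on the fixed top of the caddy near the front. Origin under its centre.
- salt_bowl: Bystander: blue salt bowl, 72 mm wide, 40 mm high, in front of the caddy on its left. Origin under its centre.
- spoon: Bystander: wooden spoon 170 mm long lying in front of the caddy. Its handle end is towards its own -x.
- mug: Bystander: white mug, 80 mm wide, 88 mm high, to the left of the caddy. Origin under its centre.
- canister: Bystander: blue and white striped canister, 97 mm wide, 146 mm high, to the right of the caddy. Origin under its centre.
- pasta_jar: Bystander: amber glass jar, 80 mm wide, about 130 mm high, to the right of the caddy, near its front. Origin under its centre.

How it is judged (in metres and radians):
On the way, in this order (a step that is already met when the one before it is completed fails the run):
1. the catch bar is pressed down by the fingers while the lid is still open (value of joint catch above 0.0075 m and value of joint lid below 0.026 m and contact force between any of the fingers, the arm and catch above 0.5 N), for 0.05 s.
2. the bar is held down by the fingers while the lid's ear goes over the nose (value of joint catch above 0.0075 m and value of joint lid between 0.03 and 0.056 m and contact force between any of the fingers, the arm and catch above 0.5 N), for 0.05 s.
At the end, for the whole second after the job is handed in: The lid has slid at least 57 mm from fully open, so that its ear is past the nose, and rests there; the catch bar is up again to within 2 mm (value of joint lid above 0.057 m and value of joint catch below 0.002 m and velocity of joint lid between -0.01 and 0.01 m/s); the robot touches nothing.
It fails at once if the lid or its tab is pinched or shoved with more than 60 N (contact force between the fingers and lid above 60 N).
It fails at once if a jar, the bowl, mug, canister or spoon is moved by more than 30 mm or lifted (distance of any of spice_a, spice_b, salt_bowl, spoon, mug, canister, pasta_jar from where it was at the start of the episode above 0.03 m).
It fails at once if a jar, the bowl, mug or canister is knocked over (angle between any of spice_a, spice_b, salt_bowl, mug, canister, pasta_jar's own z axis and vertical above 0.5 rad).
It also fails if it takes over 35 s, if anything falls off the work surface, if the arm or the gripper's body presses on something with over 40 N, if the wrist force passes 120 N, or if a joint passes its speed limit or range.

## Robot

A 6-joint arm with a two-finger parallel gripper is mounted at the origin on the work surface. World frame = base frame: x ahead of the robot, y to its left, z up, the work surface at z = 0. Lengths are in mm, angles in rad, forces in N, time in s.
With the tool pointing down it reaches from about 275 to 1000 mm from the base axis. Payload 8.4 kg.
Tool frame: the origin (TCP) lies between the finger pads; the fingertips stand r.nose_length ahead of it and the grasp point (between the pads) lies 8 mm behind it (r.nose_length is the distance from the TCP to the fingertips, in mm); y points along the fingers, x is the direction in which the jaws open and shut, and the axes are right-handed (so a half turn about y gives the same grasp; the last joint's range is limited). The gripper opens to 85 mm and grips with 20 to 120 N. Pads are 22 mm wide; open, the fingers measure 114 mm over their backs; the gripper's body (76 mm by 85 mm) begins 54 mm behind the grasp point. The pads swing forward as they close: fully open they stand 13 mm farther back than shut.
Start: joints at [-1.174, 0.353, 1.633, -0, 1.155, -0.002], TCP at [242.694, -575.958, 204.881] pointing down, gripper open.
Joint ranges: [-2.63, 2.63], [-0.92, 2.1], [0.06, 2.66], [-1.3, 4.44], [0, 2.69], [-3.02, 3.02]. Speed limits (rad/s): [2.22, 2.22, 2.79, 3.14, 3.14, 3.14].

## Interface

Orientations are given as [roll, pitch, yaw] about the fixed x, y, z axes, in that order (R = Rz(yaw) Ry(pitch) Rx(roll)).
In Python, from rig import r, cams, order gives the robot as it stands. The module is installed in compiled form; this text tells all that it offers.
- The arm moves only by the shell command python3 -m crank 'ROWS' [FORCE]. ROWS is JSON, a list of rows, each a list of 7 numbers: the turn, a rotation vector about the tool's x, y, z in degrees, then the shift along the tool's x, y, z in cm, then the opening, from -1 (shut) to 1 (fully open). A call has exactly 10 rows; each row shifts and turns the pose as measured when the row begins, along the tool's axes as they then stand; what a row does not reach is not made up. A row lasts 1/12 s, in which the tool goes at most 41.7 mm and 7.16 degrees, less where a joint would pass 70% of its speed; a pose out of reach is approached as far as the arm can. A call with a gripper value outside its range is refused whole. The fingers move at their own pace and stop on an object; FORCE is the grip in N (left out, the last holds). Time passes only in rows, so rows that do not move let the fingers close, or fill a call up. It gives the time, the measured TCP pose, the force and the opening at its end, in the units of the state.
- r.sense(): the state, without advancing time (a new reading comes with each control period).
- cams.grab_frame(name): name is "side" or "top" or "wrist"; returns the picture (480x640x3 uint8, blue, green, red); there is no depth.
- cams.camera_info(name): a dict with "intrinsics" (3x3 intrinsics, pixels), "view" (4x4, takes a point from world to camera coordinates); the wrist camera has in their place "hand_eye" (4x4, takes a point from camera to tool coordinates, whose origin is the TCP and whose axes are the tool frame's). Camera axes: x right, y up, looking along -z (the intrinsics and any distortion apply to the point x, -y, -z); pixel columns grow to the right and rows downward; lengths in mm; the calibration is good to about 2 mm. The wrist camera is an equidistant fisheye: a pixel r from the principal point sees the ray r / f radians off the axis. A picture is of the moment at which its call begins: read the wrist's pose just before it. camera_info takes no time and is no camera call.
- order.sign_off(): hands the job in, once; it reports no verdict.
The state is a dict: "clock": time; "qpos": joint angles; "qvel": joint speeds; "joint_efforts": joint torques, N m; "eef_pos": TCP position; "tcp_rot": TCP orientation; "contact_force": force on the tool from outside, world axes, zero at the start; "wrist_torque": the same for the moment, N m; "opening": opening from 0.0 (shut) to 1.0 (fully open).
Only numpy, scipy, OpenCV 4.12 (cv2) and the standard library are available. Lean on these libraries where they do the work, as an engineer would, in place of code of your own. Each camera call takes 0.05 s, during which the arm holds its last target.

## Working session

There is one attempt and no reset: what is moved stays moved. The work goes in short steps, Python scripts to look and compute and a shell command to move; the robot and the scene stay as the last step left them, time stands still between calls to the robot, and variables do not carry over. Pictures are saved under pics/ and viewed, and the job is handed in when it is done.

```bash
mkdir -p pics
python3 - <<'E'
from rig import r,cams,order
import cv2
s=r.sense();print(s, r.nose_length)
for n in("side","top","wrist"):
    im=cams.grab_frame(n);cv2.imwrite(f"pics/{n}0.png",im)
    print(n,cams.camera_info(n))
E
```

```text
{'clock': 0.0, 'qpos': array([-1.17439672e+00,  3.53649724e-01,  1.63415533e+00,  1.97575152e-05,
        1.15519042e+00, -2.41050919e-03]), 'qvel': array([ 0.0016129 , -0.00148962, -0.00028089,  0.00034178,  0.00090128,
        0.00034902]), 'joint_efforts': array([-3.61793303e-03, -6.05258131e+01, -3.42060935e+01, -5.82585435e-04,
        9.29227739e-03, -2.63733773e-05]), 'eef_pos': array([ 242.4996142 , -575.47013499,  204.1516517 ]), 'tcp_rot': array([-1.57077488e+00,  1.40277864e-03, -1.17199418e+00]), 'contact_force': array([-0.48100589,  0.44014677,  0.62599202]), 'wrist_torque': array([ 0.00299386, -0.053292  , -0.0094118 ]), 'opening': 1.0034498950623876} 11.0
side {'intrinsics': array([[544.3522852 ,   0.        , 325.65589204],
       [  0.        , 544.3522852 , 241.41942923],
       [  0.        ,   0.        ,   1.        ]]), 'view': array([[ 9.89249110e-01, -1.46107053e-01,  6.23910568e-03,
        -5.81152724e+02],
       [ 1.05427830e-01,  7.42088861e-01,  6.61958530e-01,
        -1.33524247e+02],
       [-1.01346781e-01, -6.54184112e-01,  7.49514495e-01,
        -
[... 457 characters left out ...]
      [-1.06028607e-01, -2.38554295e-03,  9.94360218e-01,
        -7.88112022e+02],
       [ 0.00000000e+00,  0.00000000e+00,  0.00000000e+00,
         1.00000000e+00]])}
wrist {'intrinsics': array([[371.64829954,   0.        , 317.79720673],
       [  0.        , 371.64829954, 242.21982185],
       [  0.        ,   0.        ,   1.        ]]), 'hand_eye': array([[ 9.99998850e-01, -1.47605218e-03,  3.48696349e-04,
         1.64426195e-01],
       [ 7.80824823e-04,  3.03934727e-01, -9.52692538e-01,
        -1.69665620e+02],
       [ 1.30024296e-03,  9.52691714e-01,  3.03935530e-01,
         7.88998082e+01],
       [ 0.00000000e+00,  0.00000000e+00,  0.00000000e+00,
         1.00000000e+00]])}
```

View pics/top0.png

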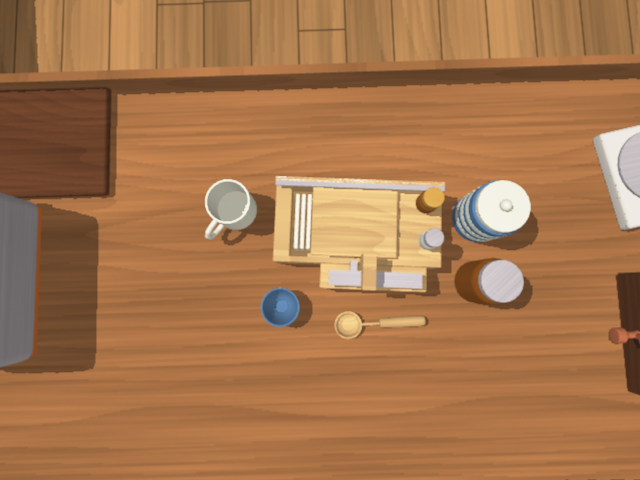

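View pics/side0.png

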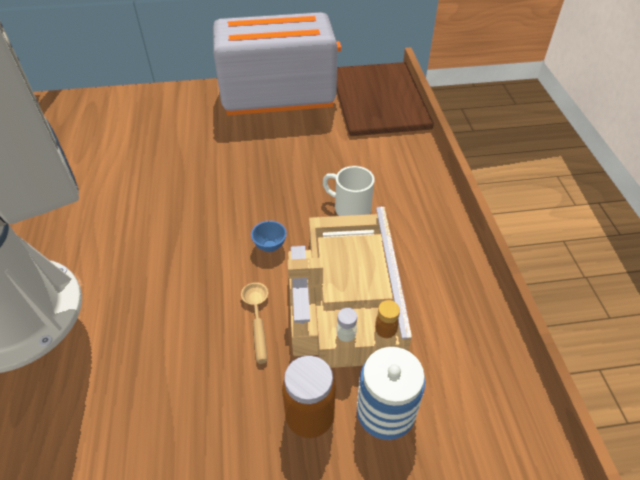

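View pics/wrist0.png

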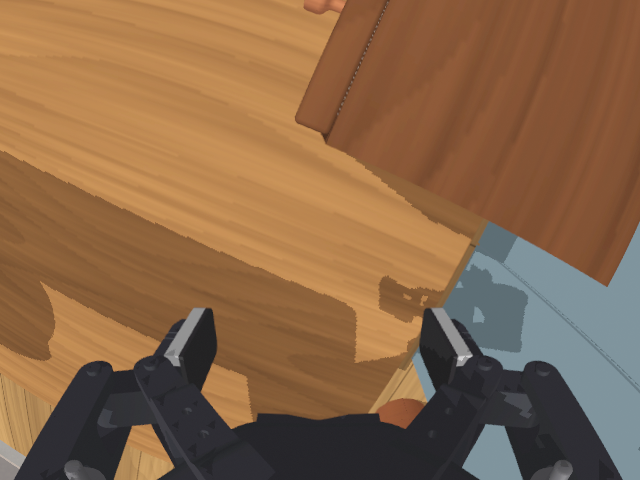

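The top view shows the caddy at about (275–445, 180–265), tab at (369, 272), bar on either side at (345, 280) and (400, 280). The end towards +y has white tea packets at (302, 220). The mug is at left, and the canister and pasta jar are at right.

Run:
```python
import cv2
im=cv2.imread('pics/top0.png')
c=im[165:305,260:460];cv2.imwrite('pics/top0z.png',cv2.resize(c,None,fx=4,fy=4,interpolation=cv2.INTER_CUBIC))
im=cv2.imread('pics/side0.png')
c=im[200:370,275:425];cv2.imwrite('pics/side0z.png',cv2.resize(c,None,fx=3.5,fy=3.5,interpolation=cv2.INTER_CUBIC))
```

```text
(no output)
```

View pics/top0z.png

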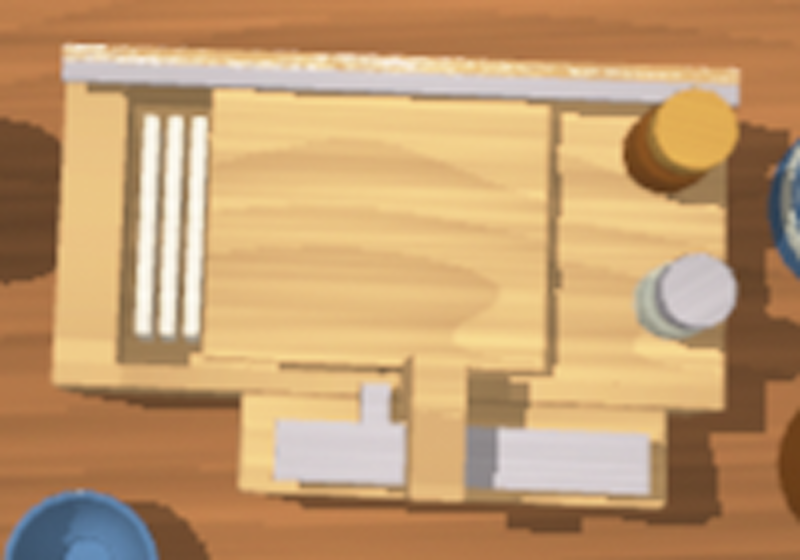

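View pics/side0z.png

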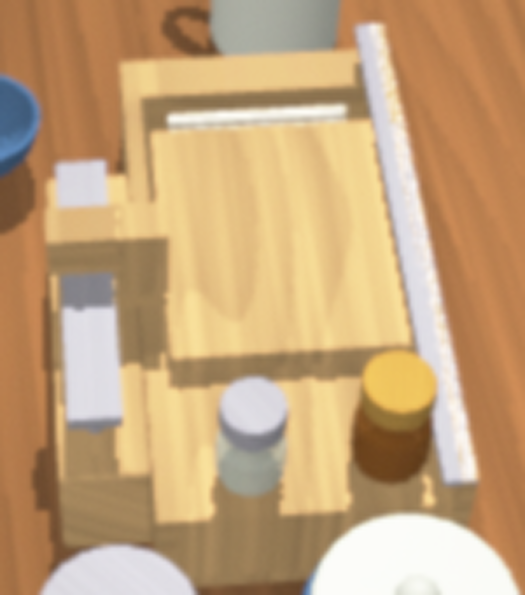

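```bash
cat > h.py <<'E'
import numpy as np
from rig import r,cams
def ray(n,u,v):
    I=cams.camera_info(n);K=I['intrinsics'];V=I['view']
    d=np.array([(u-K[0,2])/K[0,0],-(v-K[1,2])/K[1,1],-1.])
    R=V[:3,:3];return -R.T@V[:3,3],R.T@d
def on(n,u,v,z):
    o,d=ray(n,u,v);return o+d*(z-o[2])/d[2]
def proj(n,p):
    I=cams.camera_info(n);K=I['intrinsics'];V=I['view'];c=V[:3,:3]@p+V[:3,3]
    return K[0,0]*c[0]/-c[2]+K[0,2],-K[1,1]*c[1]/-c[2]*1+K[1,2]
E
python3 - <<'E'
from h import *
np.set_printoptions(precision=1,suppress=True)
T=lambda a,b,z:on('top',260+a/4-.375,165+b/4-.375,z)
S=lambda a,b,z:on('side',275+a/3.5-.36,200+b/3.5-.36,z)
print('bar top');B=[T(*p,94) for p in((274,420),(650,432),(652,495),(276,483))]
for b in B:print(b)
print('barside');[print(S(*p,94)) for p in((57,163),(105,160),(122,417),(68,425))]
print('tab T');[print(T(*p,124)) for p in((411,355),(467,355),(467,500),(407,500))]
print('tab S',[S(*p,124) for p in((47,242),(118,240),(165,236),(48,208))])
print('caddy corners T64');[print(T(*p,64)) for p in((52,384),(724,408))]
d=B[0]-B[1]+B[3]-B[2];print('yaw',np.degrees(np.arctan2(-d[0],d[1])))
c=sum(B)/4; yaw=np.arctan2(-d[0],d[1]);R=np.array([[np.cos(yaw),-np.sin(yaw)],[np.sin(yaw),np.cos(yaw)]])
o=c[:2]-R@np.array([-101,-30]);print('origin',o)
for n,p in(('A',(411,355)),('B',(467,355)),('C',(467,500)),('D',(407,500))):print(n,R.T@(T(*p,124)[:2]-o))
print('nose',[R.T@(T(*p,76)[:2]-o) for p in((362,382),(391,384))])
print('jars',[R.T@(T(*p,z)[:2]-o) for p,z in(((695,130),126),((697,292),119))])
print('corner',[R.T@(T(*p,64)[:2]-o) for p in((52,384),(724,408))])
for nm,(u,v),z in(('pasta',(500,281),130),('mug',(228,205),88),('bowl',(281,307),40),('canister',(502,208),146)):print(nm,on('top',u,v,z))
E
```

```text
bar top
[548.7   8.3  94. ]
[ 538.8 -152.5   94. ]
[ 511.9 -151.9   94. ]
[521.8   8.4  94. ]
barside
[523.9   9.8  94. ]
[549.1   8.3  94. ]
[ 537.6 -151.6   94. ]
[ 512.1 -152.5   94. ]
tab T
[572.8 -48.4 124. ]
[572.1 -71.6 124. ]
[512.6 -68.9 124. ]
[513.3 -44.3 124. ]
tab S [array([512.3, -66.2, 124. ]), array([546.6, -69.8, 124. ]), array([569.6, -70.6, 124. ]), array([515. , -44.9, 124. ])]
caddy corners T64
[568.8 106.3  64. ]
[ 549.1 -193.2   64. ]
yaw -3.5352652246673846
origin [633.  -48.2]
A [-60.1  -3.9]
B [-59.3 -27.1]
C [-118.9  -28.1]
D [-119.7   -3.5]
nose [array([-69. ,  12.6]), array([-69.5,  -0.2])]
jars [array([  37.7, -120.3]), array([ -29.5, -123.2])]
corner [array([-73.5, 150.3]), array([ -74.8, -149.9])]
pasta [ 520.6 -269.7  130. ]
mug [667.7 180.6  88. ]
bowl [485.2  95.1  40. ]
canister [ 638. -275.  146.]
```

The side and top views agree to within about 2 mm. The caddy's origin is at (633, -48) with yaw -3.5°. The tab's push face is at caddy y ≈ -28, so the lid has travelled about 17 mm. First I'll turn the jaws onto the caddy's x axis and shut the gripper.

```bash
python3 -m crank '[[0,-7,0,0,0,0,-1],[0,-7,0,0,0,0,-1],[0,-7,0,0,0,0,-1],[0,-7,0,0,0,0,-1],[0,-7,0,0,0,0,-1],[0,-7,0,0,0,0,-1],[0,-7,0,0,0,0,-1],[0,-7,0,0,0,0,-1],[0,-7,0,0,0,0,-1],[0,0,0,0,0,0,-1]]' 30
cat > g.py <<'E'
from h import *
import sys
np.set_printoptions(precision=2,suppress=True)
yaw=np.radians(-3.535);C=np.array([[np.cos(yaw),-np.sin(yaw)],[np.sin(yaw),np.cos(yaw)]]);o=np.array([633.,-48.2])
from scipy.spatial.transform import Rotation as Ro
s=r.sense();R=Ro.from_euler('xyz',s['tcp_rot']).as_matrix()
p=s['eef_pos'];print('t',s['clock'],'caddy xy',C.T@(p[:2]-o),'tip z',p[2]-11,'F caddy',C.T@s['contact_force'][:2],s['contact_force'][2],'rot deg',np.degrees(s['tcp_rot']),'open',s['opening'])
if len(sys.argv)>1:
    x,y,z=map(float,sys.argv[1:4]);t=np.r_[o+C@[x,y],z+11]
    print('shift tool cm',R.T@(t-p)/10)
    Rt=Ro.from_euler('xyz',[-np.pi/2,0,yaw]).as_matrix()
    print('turn deg',np.degrees(Ro.from_matrix(R.T@Rt).as_rotvec()))
E
python3 g.py -101 -55 193
```

```text
clock: 0.98
eef_pos: [241.6, -573.4, 200.9]
tcp_rot: [-1.564, 0.003, -0.043]
contact_force: [-0.1, 0.4, -0.4]
opening: -0.001
t 0.9833 caddy xy [-358.27 -548.31] tip z 189.93957964468984 F caddy [-0.08  0.41] -0.37317263040142834 rot deg [-89.61   0.18  -2.45] open -0.000931660722756749
shift tool cm [26.66 -0.06 48.83]
turn deg [-0.38  1.09 -0.18]
```

```bash
python3 -m crank '[[0,1,0,1.9,-0.05,3.4,-1],[0,0,0,1.9,-0.05,3.4,-1],[0,0,0,1.9,-0.05,3.4,-1],[0,0,0,1.9,-0.05,3.4,-1],[0,0,0,1.9,-0.05,3.4,-1],[0,0,0,1.9,-0.05,3.4,-1],[0,0,0,1.9,-0.05,3.4,-1],[0,0,0,1.9,-0.05,3.4,-1],[0,0,0,1.9,-0.05,3.4,-1],[0,0,0,1.9,-0.05,3.4,-1]]'
python3 g.py -101 -55 180
```

```text
clock: 1.82
eef_pos: [461.3, -242.2, 205.5]
tcp_rot: [-1.567, 0.004, -0.117]
contact_force: [0.8, -0.5, -0.5]
opening: 0.001
t 1.8167 caddy xy [-159.43 -204.17] tip z 194.53898638407642 F caddy [ 0.86 -0.44] -0.5364825067115048 rot deg [-89.76   0.25  -6.71] open 0.001338221065372441
shift tool cm [ 5.01  1.5  15.21]
turn deg [-0.25 -3.18 -0.24]
```

```bash
python3 -m crank '[[0,-1,0,1,0.1,3,-1],[0,-1,0,1,0.2,3,-1],[0,-1,0,1,0.2,3,-1],[0,0,0,1,0.2,3,-1],[0,0,0,1,0.2,2.5,-1],[0,0,0,0.4,0.2,0.7,-1],[0,0,0,0,0,0,-1],[0,0,0,0,0,0,-1],[0,0,0,0,0,0,-1],[0,0,0,0,0,0,-1]]'
python3 g.py -101 -55 125
python3 - <<'E'
from rig import cams
import cv2
for n in("side","wrist"):cv2.imwrite(f"pics/{n}1.png",cams.grab_frame(n))
E
```

```text
clock: 2.65
eef_pos: [534.2, -83.3, 194.6]
tcp_rot: [-1.566, 0.003, -0.091]
contact_force: [-0.6, -1.0, -0.2]
opening: 0.002
t 2.65 caddy xy [-96.43 -41.15] tip z 183.64251627295806 F caddy [-0.57 -1.05] -0.222034363895172 rot deg [-89.74   0.17  -5.2 ] open 0.002210154764586129
shift tool cm [-0.4   5.86 -1.42]
turn deg [-0.26 -1.66 -0.16]
```

View pics/wrist1.png

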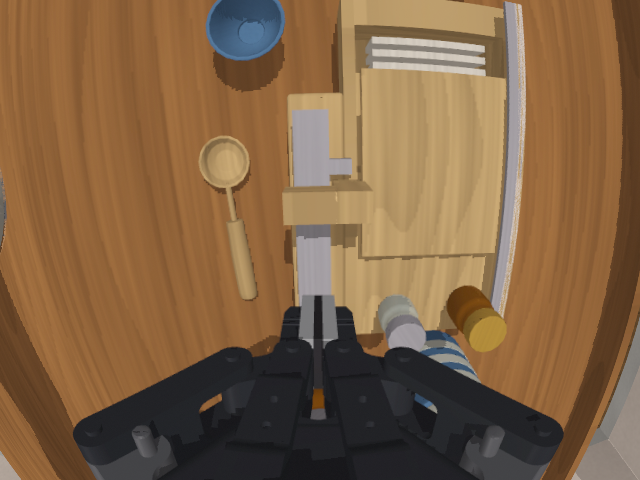

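View pics/side1.png

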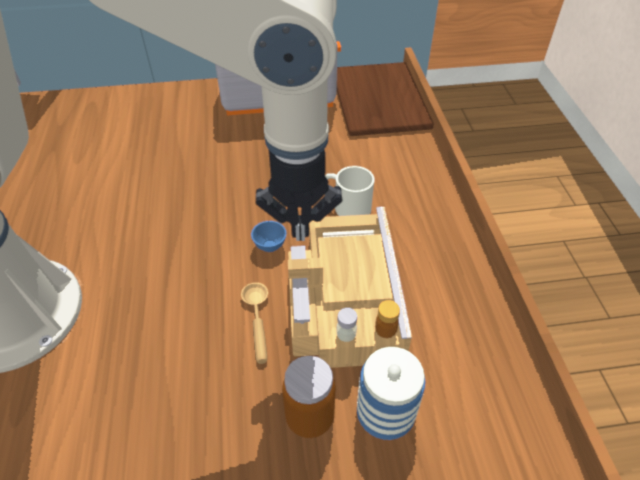

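The wrist view shows the shut fingertips at about (318, 300), lined up over the bar behind the tab. The tab is at (320, 207). The side view shows them still high above everything. Next I correct the offset and descend to about 25 mm above the bar.

```bash
python3 -m crank '[[0,-1.7,0,-0.3,0,-0.7,-1],[0,0,0,-0.1,0.5,-0.7,-1],[0,0,0,0,0.9,0,-1],[0,0,0,0,1,0,-1],[0,0,0,0,1,0,-1],[0,0,0,0,1,0,-1],[0,0,0,0,1,0,-1],[0,0,0,0,0.4,0,-1],[0,0,0,0,0,0,-1],[0,0,0,0,0,0,-1]]'
python3 g.py -101 -52 99
```

```text
clock: 3.58
eef_pos: [526.9, -100.0, 128.8]
tcp_rot: [-1.566, 0.005, -0.07]
contact_force: [0.9, 0.1, -0.1]
opening: 0.0
t 3.5833 caddy xy [-102.75  -58.26] tip z 117.77843381131427 F caddy [0.91 0.18] -0.058196684001154714 rot deg [-89.71   0.3   -3.99] open 0.0004235161874168962
shift tool cm [0.18 1.88 0.62]
turn deg [-0.29 -0.45 -0.3 ]
```

```bash
python3 -m crank '[[0,-0.4,0,0.2,0.3,0.3,-1],[0,0,0,0,0.3,0.3,-1],[0,0,0,0,0.3,0,-1],[0,0,0,0,0.3,0,-1],[0,0,0,0,0.3,0,-1],[0,0,0,0,0.2,0,-1],[0,0,0,0,0,0,-1],[0,0,0,0,0,0,-1],[0,0,0,0,0,0,-1],[0,0,0,0,0,0,-1]]'
python3 g.py -101 -52 94
python3 - <<'E'
from rig import cams
import cv2
for n in("side","wrist"):
  im=cams.grab_frame(n)
  if n=='side': im=cv2.resize(im[170:350,220:440],None,fx=3.3,fy=3.3,interpolation=cv2.INTER_CUBIC)
  cv2.imwrite(f"pics/{n}2.png",im)
E
```

```text
clock: 4.42
eef_pos: [530.9, -93.1, 111.5]
tcp_rot: [-1.566, 0.002, -0.061]
contact_force: [-0.6, -0.4, 0.9]
opening: 0.0
t 4.4167 caddy xy [-99.13 -51.14] tip z 100.4971188366847 F caddy [-0.55 -0.41] 0.864065576579222 rot deg [-89.73   0.13  -3.5 ] open 0.00033698426702374255
shift tool cm [-0.19  0.65 -0.09]
turn deg [-0.27  0.04 -0.13]
```

View pics/wrist2.png

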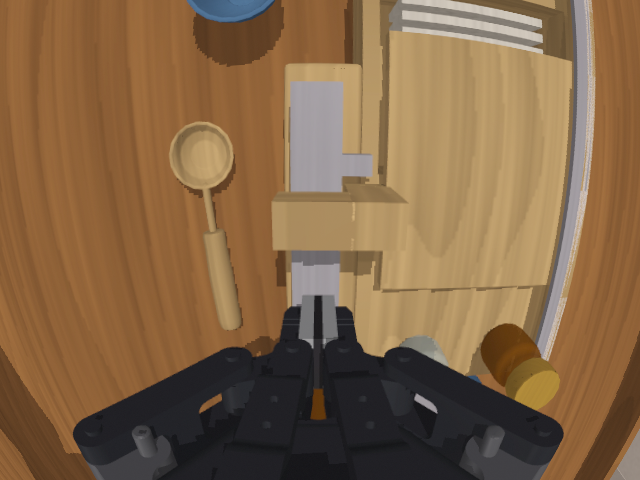

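View pics/side2.png

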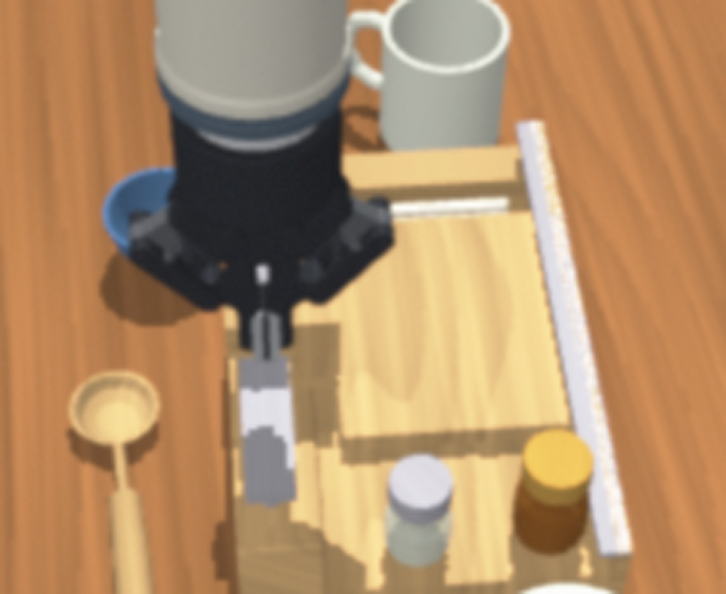

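The wrist view shows the fingertips at (318, 300) above the bar, just behind the tab's push face at row ≈250. The side view agrees. Next I press in small steps.

```bash
python3 -m crank '[[0,0,0,-0.1,0.3,0,-1],[0,0,0,-0.1,0.3,0,-1],[0,0,0,0,0.3,0,-1],[0,0,0,0,0.3,0,-1],[0,0,0,0,0.3,0,-1],[0,0,0,0,0.3,0,-1],[0,0,0,0,0.3,0,-1],[0,0,0,0,0.3,0,-1],[0,0,0,0,0.1,0,-1],[0,0,0,0,0.1,0,-1]]'
python3 g.py -101 -52 80
```

```text
clock: 5.35
eef_pos: [528.5, -92.9, 82.6]
tcp_rot: [-1.566, 0.002, -0.061]
contact_force: [0.2, -0.6, -0.3]
opening: 0.001
t 5.35 caddy xy [-101.54  -51.09] tip z 71.62872564561413 F caddy [ 0.24 -0.61] -0.34705700965677716 rot deg [-89.73   0.14  -3.51] open 0.0014404982879145589
shift tool cm [ 0.05 -0.84 -0.09]
turn deg [-0.27  0.03 -0.14]
```

```bash
python3 - <<'E'
from rig import cams,r
import cv2
print(r.nose_length)
for n in("side","wrist"):
  im=cams.grab_frame(n)
  if n=='side': im=cv2.resize(im[170:350,220:440],None,fx=3.3,fy=3.3,interpolation=cv2.INTER_CUBIC)
  cv2.imwrite(f"pics/{n}3.png",im)
E
python3 g.py
```

```text
11.0
t 5.45 caddy xy [-101.65  -51.08] tip z 71.65170430863746 F caddy [ 0.22 -0.74] -0.13972491527876027 rot deg [-89.73   0.15  -3.51] open 0.001590076434432465
```

View pics/wrist3.png

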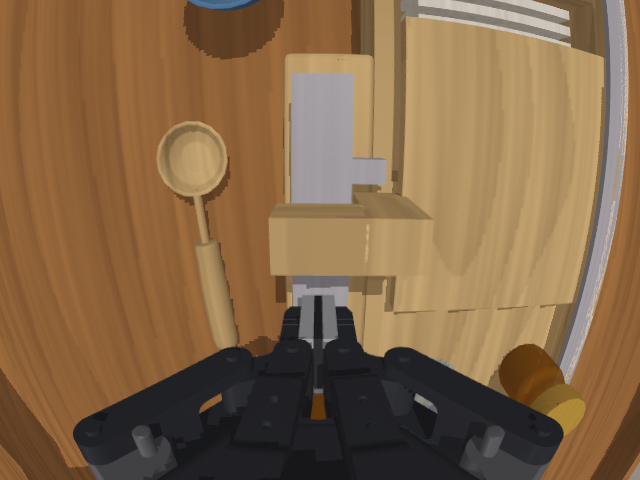

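View pics/side3.png

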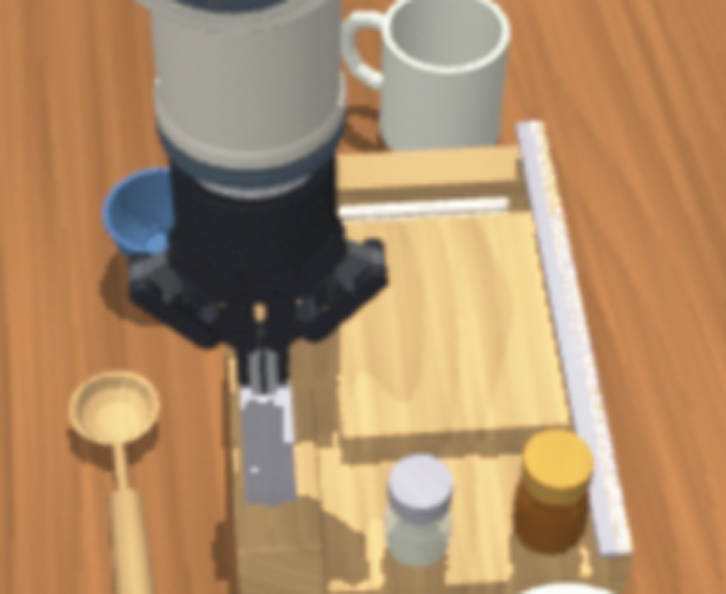

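```bash
python3 - <<'E'
from h import *
np.set_printoptions(precision=1,suppress=True)
s=r.sense();p=s['eef_pos']
# side cam tip ray: intersect with plane y = p.y-11 (near face of fingers toward side cam)
for y in (p[1]-11,p[1],p[1]+11):
    o,d=ray('side',220+263/3.3-.35,170+393/3.3-.35);print(y,o+d*(y-o[1])/d[1])
for dy in(-2,11):
  print(dy,[(np.array(proj('side',p+[0,q,-dy]))-[220,170])*3.3 for q in(-11,11)])
# wrist: fisheye projection of tool points
I=cams.camera_info('wrist');H=np.linalg.inv(I['hand_eye']);K=I['intrinsics']
def wp(t):
    c=H[:3,:3]@t+H[:3,3];v=np.array([c[0],-c[1],-c[2]]);th=np.arctan2(np.hypot(v[0],v[1]),v[2]);ph=np.arctan2(v[1],v[0]);return K[0,2]+K[0,0]*th*np.cos(ph),K[1,2]+K[1,1]*th*np.sin(ph)
for ty in(-10,-2,5,11):
  print(ty,[wp(np.array([0,ty,q])) for q in(-11,0,11)])
E
python3 - <<'E'
import cv2
im=cv2.imread('pics/wrist3.png')[260:420,260:380]
cv2.imwrite('pics/w3z.png',cv2.resize(im,None,fx=3.7,fy=3.7,interpolation=cv2.INTER_CUBIC))
E
```

```text
-103.91267036189626 [ 527.  -103.9  114.9]
-92.91267036189626 [527.8 -92.9 100. ]
-81.91267036189626 [528.6 -81.9  85.1]
-2 [array([266.3, 426.3]), array([261.5, 392.4])]
11 [array([267. , 440.7]), array([262.2, 407. ])]
-10 [(np.float64(315.85244735592147), np.float64(317.05303563658265)), (np.float64(315.83293640502427), np.float64(296.9886689958835)), (np.float64(315.8165848872663), np.float64(275.8023572072826))]
-2 [(np.float64(315.9096716053912), np.float64(309.4085644350328)), (np.float64(315.8936596289949), np.float64(289.9088917654626)), (np.float64(315.88066412421097), np.float64(269.40422112222495))]
5 [(np.float64(315.956656482961), np.float64(303.1706514170079)), (np.float64(315.9432894970297), np.float64(284.15357803776544)), (np.float64(315.93280473762206), np.float64(264.2219046543107))]
11 [(np.float64(315.99480784783185), np.float64(298.130699328595)), (np.float64(315.9834420184859), np.float64(279.51743128846675)), (np.float64(315.97484066408265), np.float64(260.05923711475214))]
```

View pics/w3z.png

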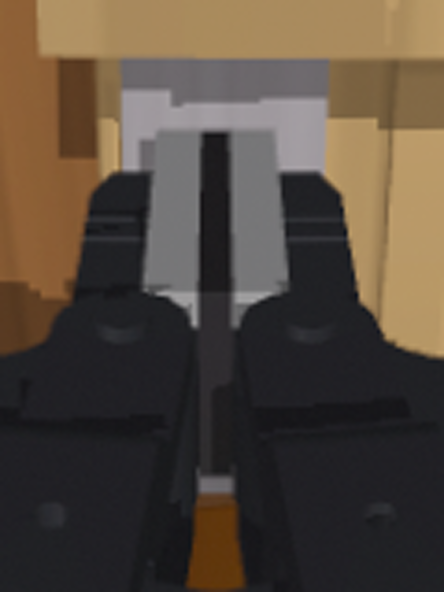

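```bash
cat >> h.py <<'E'
from scipy.spatial.transform import Rotation as Ro
yaw=np.radians(-3.535);C=np.array([[np.cos(yaw),-np.sin(yaw)],[np.sin(yaw),np.cos(yaw)]]);o0=np.array([633.,-48.2])
def wproj(t):
    I=cams.camera_info('wrist');H=np.linalg.inv(I['hand_eye']);K=I['intrinsics']
    c=H[:3,:3]@t+H[:3,3];v=np.array([c[0],-c[1],-c[2]]);th=np.arctan2(np.hypot(v[0],v[1]),v[2]);ph=np.arctan2(v[1],v[0]);return np.array([K[0,2]+K[0,0]*th*np.cos(ph),K[1,2]+K[1,1]*th*np.sin(ph)])
def c2w(x,y,z): return np.r_[o0+C@[x,y],z]
def w2t(p,s): return Ro.from_euler('xyz',s['tcp_rot']).as_matrix().T@(p-s['eef_pos'])
E
python3 - <<'E'
from h import *
np.set_printoptions(precision=1,suppress=True)
s=r.sense()
for dz in(0,41):
  s2=dict(s);s2['eef_pos']=s['eef_pos']+[0,0,dz]
  for nm,q in(('barfarL',(-114,50,94)),('barfarR',(-88,50,94)),('tabnearL',(-120,-28,124)),('tabnearL_bot',(-120,-28,98)),('nose',(-70,12,76)),('pkt',(-61,104,78))):
    print(dz,nm,wproj(w2t(c2w(*q),s2)))
E
```

```text
0 barfarL [286.4  74.8]
0 barfarR [348.6  74.9]
0 tabnearL [266.7 277.7]
0 tabnearL_bot [274.3 254.9]
0 nose [382.3 160.5]
0 pkt [401.5 -21.9]
41 barfarL [292.9  85.8]
41 barfarR [342.4  85.9]
41 tabnearL [277.8 244.6]
41 tabnearL_bot [282.7 230.1]
41 nose [370.6 154.6]
41 pkt [386.8   3.6]
```

Run:
```python
from rig import cams
import cv2
im=cams.grab_frame('top');cv2.imwrite('pics/top4.png',cv2.resize(im[165:325,260:460],None,fx=3.7,fy=3.7,interpolation=cv2.INTER_CUBIC))
im=cams.grab_frame('side');cv2.imwrite('pics/side4.png',cv2.resize(im[190:310,240:360],None,fx=5,fy=5,interpolation=cv2.INTER_CUBIC))
```

```text
(no output)
```

View pics/side4.png

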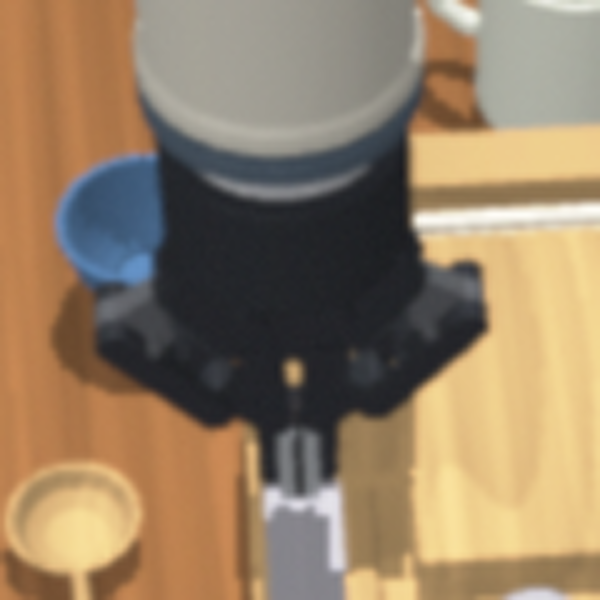

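View pics/top4.png

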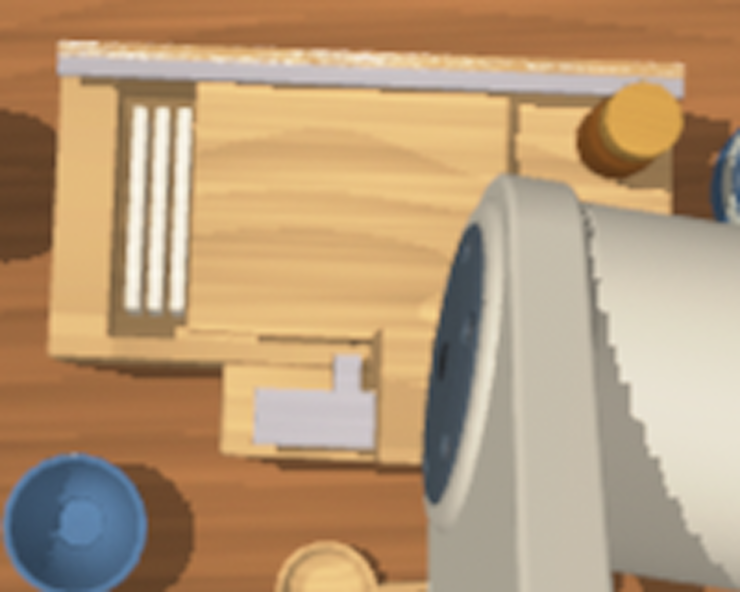

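The images and the near-zero force agree that the real fingertips stand about 30 mm *behind* the TCP, not 11 mm ahead of it. They are therefore still about 18 mm above the bar. The TCP and wrist-camera reading itself checks out against the caddy's features. I'll keep going down gently and feel for contact.

```bash
python3 -m crank '[[0,0,0,0,0.3,0,-1],[0,0,0,0,0.3,0,-1],[0,0,0,0,0.3,0,-1],[0,0,0,0,0.3,0,-1],[0,0,0,0,0,0,-1],[0,0,0,0,0,0,-1],[0,0,0,0,0,0,-1],[0,0,0,0,0,0,-1],[0,0,0,0,0,0,-1],[0,0,0,0,0,0,-1]]'
python3 g.py -101 -51 80
python3 - <<'E'
from rig import cams
import cv2
im=cams.grab_frame('side');cv2.imwrite('pics/side5.png',cv2.resize(im[190:310,240:360],None,fx=5,fy=5,interpolation=cv2.INTER_CUBIC))
E
```

```text
clock: 6.38
eef_pos: [529.0, -92.9, 70.1]
tcp_rot: [-1.566, 0.001, -0.061]
contact_force: [-0.2, 0.2, 0.6]
opening: -0.003
t 6.3833 caddy xy [-101.04  -51.07] tip z 59.094941025807685 F caddy [-0.18  0.2 ] 0.6068296294266199 rot deg [-89.73   0.07  -3.51] open -0.002960582585329823
shift tool cm [ 0.   -2.09  0.02]
turn deg [-0.27  0.03 -0.07]
```

View pics/side5.png

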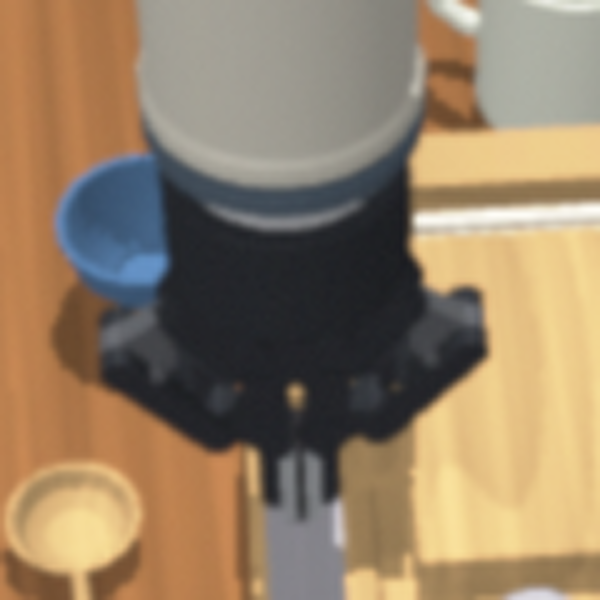

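The side view shows the tips at (300, 520) in the crop, still clear of the bar by several mm with no force. I continue down.

```bash
python3 -m crank '[[0,0,0,0,0.3,0,-1],[0,0,0,0,0.3,0,-1],[0,0,0,0,0.2,0,-1],[0,0,0,0,0.2,0,-1],[0,0,0,0,0.2,0,-1],[0,0,0,0,0,0,-1],[0,0,0,0,0,0,-1],[0,0,0,0,0,0,-1],[0,0,0,0,0,0,-1],[0,0,0,0,0,0,-1]]'
python3 g.py -101 -51 80
```

```text
clock: 7.27
eef_pos: [529.5, -93.1, 59.2]
tcp_rot: [-1.566, 0.0, -0.061]
contact_force: [-1.7, 0.9, 6.8]
opening: 0.0
t 7.2667 caddy xy [-100.55  -51.17] tip z 48.181040826110454 F caddy [-1.76  0.77] 6.836749091698242 rot deg [-89.75   0.01  -3.5 ] open 0.00025406255289120346
shift tool cm [-0.05 -3.18  0.03]
turn deg [-0.25  0.03 -0.01]
```

```bash
python3 -m crank '[[0,0,0,0,0.2,0,-1],[0,0,0,0,0.2,0,-1],[0,0,0,0,0.2,0,-1],[0,0,0,0,0.1,0,-1],[0,0,0,0,0,0,-1],[0,0,0,0,0,0,-1],[0,0,0,0,0,0,-1],[0,0,0,0,0,0,-1],[0,0,0,0,0,0,-1],[0,0,0,0,0,0,-1]]'
python3 g.py -101 -51 80
python3 - <<'E'
from rig import cams
import cv2
im=cams.grab_frame('side');cv2.imwrite('pics/side6.png',cv2.resize(im[190:310,240:360],None,fx=5,fy=5,interpolation=cv2.INTER_CUBIC))
im=cams.grab_frame('wrist');cv2.imwrite('pics/wrist6.png',im)
E
```

```text
clock: 8.1
eef_pos: [529.5, -93.1, 55.6]
tcp_rot: [-1.566, -0.0, -0.061]
contact_force: [-3.3, 1.0, 8.8]
opening: -0.0
t 8.1 caddy xy [-100.5   -51.19] tip z 44.570524737053766 F caddy [-3.36  0.8 ] 8.780844606312867 rot deg [-89.75  -0.    -3.49] open -0.0001629289302723324
shift tool cm [-0.05 -3.54  0.03]
turn deg [-0.25  0.04  0.  ]
```

View pics/side6.png

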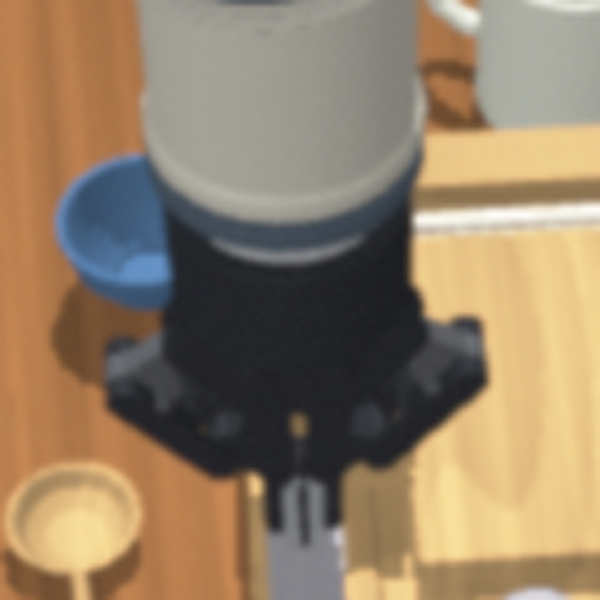

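View pics/wrist6.png

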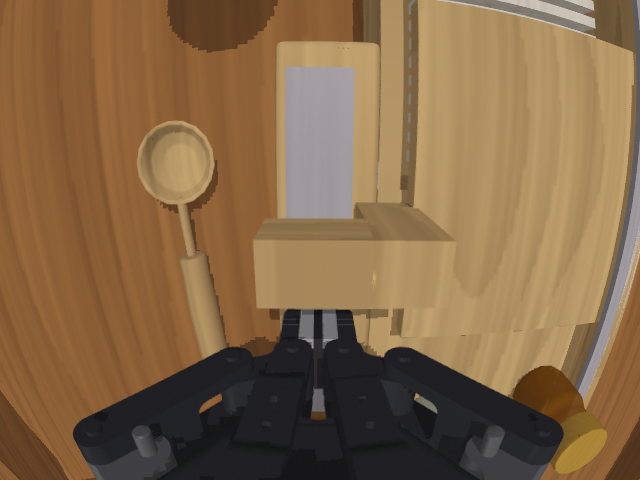

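The wrist view shows the nose has sunk out of sight into the housing, and the force is 8.8 N, so the bar is about 13 mm down. The tab face is just ahead of the fingertips. Now I slide forward along the bar with a slight downward bias.

```bash
python3 -m crank '[[0,0,0,0,0.1,0.3,-1],[0,0,0,0,0.1,0.3,-1],[0,0,0,0,0.1,0.3,-1],[0,0,0,0,0.1,0.3,-1],[0,0,0,0,0.1,0.3,-1],[0,0,0,0,0.1,0.3,-1],[0,0,0,0,0.1,0.3,-1],[0,0,0,0,0.1,0.3,-1],[0,0,0,0,0.1,0,-1],[0,0,0,0,0.1,0,-1]]'
python3 g.py -101 14 80
python3 - <<'E'
from rig import cams
import cv2
im=cams.grab_frame('wrist');cv2.imwrite('pics/wrist7.png',im)
E
```

```text
clock: 9.03
eef_pos: [534.1, -81.4, 53.5]
tcp_rot: [-1.586, -0.008, -0.054]
contact_force: [-5.5, 3.9, 18.9]
opening: 0.003
t 9.0333 caddy xy [-96.69 -39.22] tip z 42.45806297842642 F caddy [-5.76  3.59] 18.866076681764795 rot deg [-90.84  -0.45  -3.1 ] open 0.0025287171724426545
shift tool cm [-0.36 -3.84  5.27]
turn deg [0.84 0.43 0.45]
```

View pics/wrist7.png

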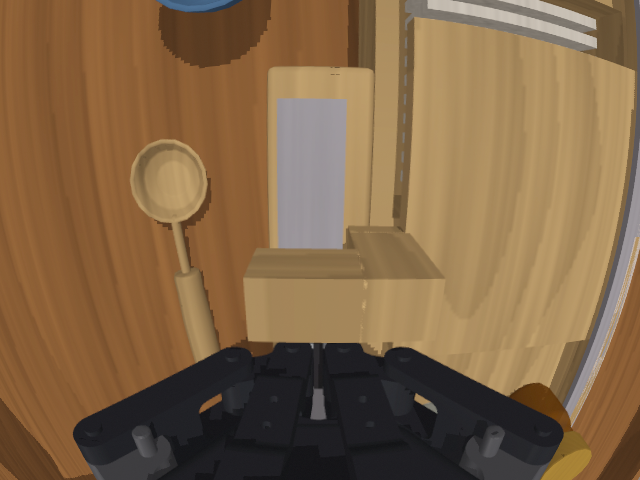

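```bash
python3 -m crank '[[0.4,0.2,0.2,-0.2,0,0.2,-1],[0.4,0.2,0.2,-0.2,0,0.3,-1],[0,0,0,-0.1,0,0.3,-1],[0,0,0,-0.1,0,0.3,-1],[0,0,0,-0.1,0.05,0.3,-1],[0,0,0,-0.1,0.05,0.3,-1],[0,0,0,-0.1,0.05,0.3,-1],[0,0,0,-0.1,0.05,0.3,-1],[0,0,0,0,0.05,0,-1],[0,0,0,0,0.05,0,-1]]'
python3 g.py -101 14 80
```

```text
clock: 9.92
eef_pos: [535.2, -68.5, 56.9]
tcp_rot: [-1.587, -0.022, -0.056]
contact_force: [-2.9, 1.5, 7.9]
opening: 0.002
t 9.9167 caddy xy [-96.36 -26.33] tip z 45.85979038832353 F caddy [-3.    1.31] 7.867625057288977 rot deg [-90.93  -1.25  -3.22] open 0.0017502787031175744
shift tool cm [-0.37 -3.49  3.98]
turn deg [0.92 0.3  1.25]
```

```bash
python3 -m crank '[[0.3,0.1,0.6,-0.3,0.1,0,-1],[0.3,0.1,0.6,-0.3,0.1,0.3,-1],[0.3,0,0.4,-0.2,0.1,0.3,-1],[0.2,0,0.2,-0.1,0.05,0.3,-1],[0.2,0,0.2,-0.1,0.05,0.3,-1],[0.2,0,0.2,-0.1,0.05,0.3,-1],[0,0,0,0,0.05,0,-1],[0,0,0,0,0.05,0,-1],[0,0,0,0,0,0,-1],[0,0,0,0,0,0,-1]]'
python3 g.py -101 14 80
python3 - <<'E'
from rig import cams
import cv2
im=cams.grab_frame('side');cv2.imwrite('pics/side8.png',cv2.resize(im[190:310,240:360],None,fx=5,fy=5,interpolation=cv2.INTER_CUBIC))
im=cams.grab_frame('wrist');cv2.imwrite('pics/wrist8.png',im)
E
```

```text
clock: 10.75
eef_pos: [534.1, -59.5, 56.9]
tcp_rot: [-1.569, -0.001, -0.057]
contact_force: [-2.1, -0.9, 7.8]
opening: 0.0
t 10.75 caddy xy [-97.98 -17.33] tip z 45.87483127596033 F caddy [-2.05 -1.02] 7.825750293525759 rot deg [-89.9   -0.04  -3.28] open 0.0003727100506337118
shift tool cm [-0.29 -3.41  3.14]
turn deg [-0.1   0.25  0.04]
```

View pics/side8.png

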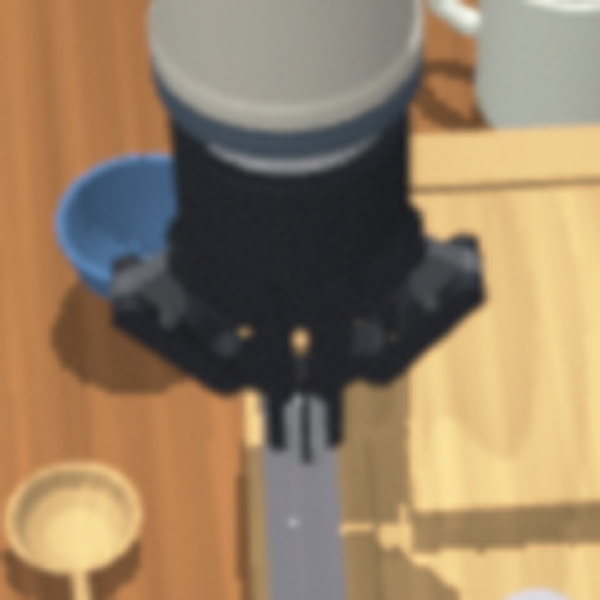

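View pics/wrist8.png

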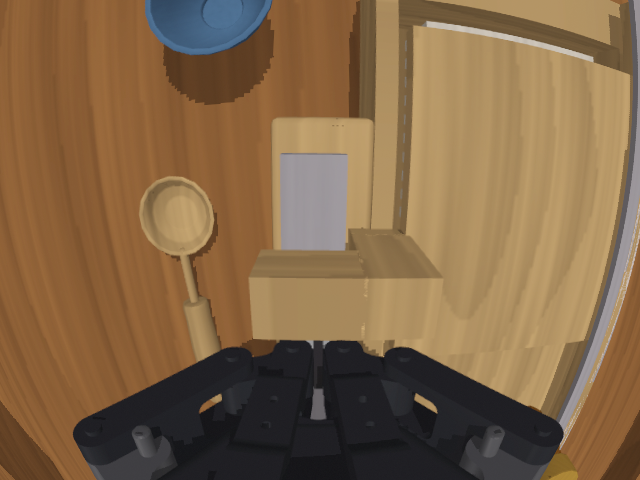

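The lid is moving and the packets at top right are nearly covered. The bar is still held down at 7.8 N. I continue with slightly more downward bias.

```bash
python3 -m crank '[[0,0,0,-0.2,0.15,0.3,-1],[0,0,0,-0.2,0.15,0.3,-1],[0.1,0,0.2,-0.1,0.1,0.4,-1],[0.1,0,0.2,-0.1,0.1,0.4,-1],[0.1,0,0.2,-0.1,0.1,0.4,-1],[0.1,0,0.2,-0.1,0.1,0.4,-1],[0.1,0,0.2,-0.1,0.1,0.4,-1],[0.1,0,0,-0.1,0.1,0.4,-1],[0,0,0,0,0,0,-1],[0,0,0,0,0,0,-1]]'
cat > lid.py <<'E'
import sys;sys.argv=['g']
exec(open('g.py').read())
import cv2
s=r.sense();im=cams.grab_frame('wrist');n=len(__import__('os').listdir('pics'));f=f'pics/w_{n}.png';cv2.imwrite(f,im);print(f)
# predicted rows of tab near top edge (left corner) for lid travels
for L in range(20,84,6): print(L,wproj(w2t(c2w(-120,-45+L,124),s)).round(),end=' ')
E
python3 lid.py; cp $(ls -t pics/w_*|head -1) pics/last.png
```

```text
clock: 11.68
eef_pos: [535.9, -39.9, 56.6]
tcp_rot: [-1.575, -0.004, -0.052]
contact_force: [-3.7, 1.4, 8.3]
opening: -0.003
t 11.6833 caddy xy [-97.41   2.29] tip z 45.57439985891121 F caddy [-3.76  1.15] 8.262120897745728 rot deg [-90.23  -0.23  -2.99] open -0.0030024960623290203
pics/w_20.png
20 [256. 424.] 26 [255. 413.] 32 [254. 402.] 38 [252. 390.] 44 [251. 377.] 50 [250. 363.] 56 [248. 349.] 62 [247. 334.] 68 [245. 318.] 74 [244. 301.] 80 [243. 283.]
```

View pics/last.png

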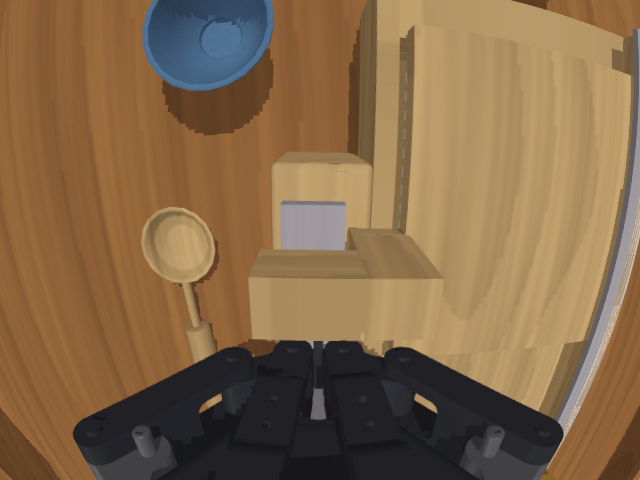

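The tab's top face now spans rows 278–340. That puts the lid at about 60 mm, with its ear past the nose. I push about 8 mm more for margin.

```bash
python3 -m crank '[[0,0,0,-0.2,0.1,0.3,-1],[0,0,0,-0.1,0.1,0.4,-1],[0,0,0,-0.1,0.1,0.4,-1],[0,0,0,-0.1,0.1,0.3,-1],[0,0,0,0,0,0,-1],[0,0,0,0,0,-0.3,-1],[0,0,0,0,0,-0.4,-1],[0,0,0,0,0,-0.4,-1],[0,0,0,0,0,-0.3,-1],[0,0,0,0,0,0,-1]]'
python3 lid.py; cp $(ls -t pics/w_*|head -1) pics/last.png
```

```text
clock: 12.57
eef_pos: [538.2, -41.7, 58.6]
tcp_rot: [-1.577, -0.019, -0.052]
contact_force: [-2.5, -1.9, 7.3]
opening: 0.003
t 12.5667 caddy xy [-95.03   0.67] tip z 47.6179313503381 F caddy [-2.35 -2.05] 7.293121897329883 rot deg [-90.36  -1.07  -2.95] open 0.002935772713334671
pics/w_22.png
20 [253. 418.] 26 [252. 407.] 32 [250. 395.] 38 [249. 383.] 44 [247. 370.] 50 [246. 357.] 56 [244. 342.] 62 [243. 327.] 68 [242. 311.] 74 [240. 294.] 80 [239. 277.]
```

View pics/last.png

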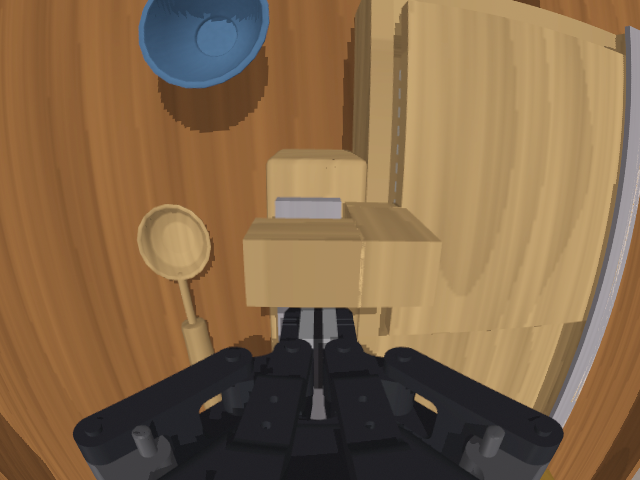

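The tab's rear edge is now at row 306, so the lid is at about 70 mm and the fingers have backed off the tab. Now I let the bar up by rising.

```bash
python3 -m crank '[[0,0,0,0,-0.3,0,-1],[0,0,0,0,-0.4,0,-1],[0,0,0,0,-0.6,-0.1,-1],[0,0,0,0,-1,-0.1,-1],[0,0,0,0,-1.5,0,-1],[0,0,0,0,-2,0,-1],[0,0,0,0,-2,0,-1],[0,0,0,0,-2,0,-1],[0,0,0,0,0,0,-1],[0,0,0,0,0,0,-1]]'
python3 lid.py; cp $(ls -t pics/w_*|head -1) pics/last.png
python3 - <<'E'
from rig import cams
import cv2
im=cams.grab_frame('side');cv2.imwrite('pics/side9.png',im)
E
```

```text
clock: 13.45
eef_pos: [535.3, -43.6, 162.5]
tcp_rot: [-1.577, -0.017, -0.052]
contact_force: [0.2, -0.2, -0.1]
opening: 0.001
t 13.45 caddy xy [-97.78  -1.44] tip z 151.52940531367722 F caddy [ 0.18 -0.14] -0.10474263148545615 rot deg [-90.38  -0.99  -2.95] open 0.0014312204849953524
pics/w_23.png
20 [279. 296.] 26 [279. 287.] 32 [278. 278.] 38 [278. 269.] 44 [278. 260.] 50 [278. 250.] 56 [277. 241.] 62 [277. 231.] 68 [277. 221.] 74 [277. 211.] 80 [277. 201.]
```

View pics/last.png

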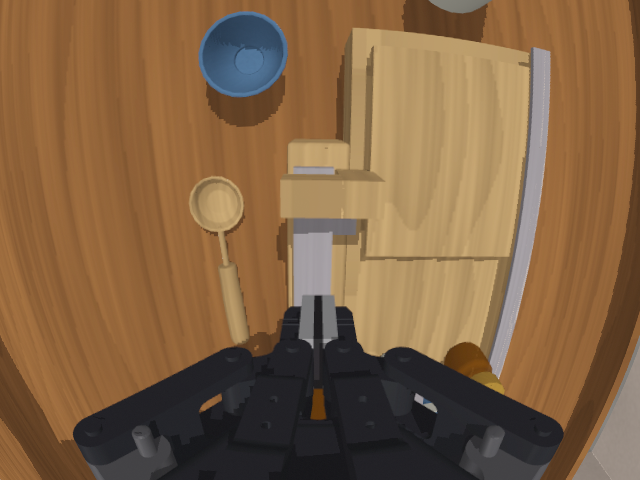

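View pics/side9.png

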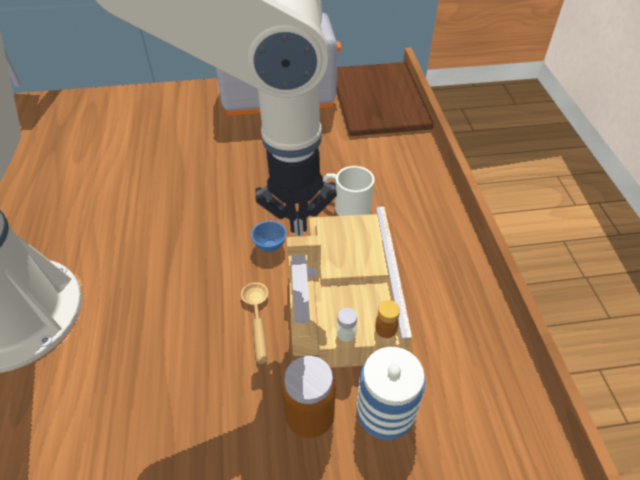

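Run:
```python
from h import *
import cv2
np.set_printoptions(precision=1,suppress=True)
s=r.sense()
for z in(94,92,80):
  print(z,'wrist far L/R',wproj(w2t(c2w(-114,50,z),s)),wproj(w2t(c2w(-88,50,z),s)),'nose R near',wproj(w2t(c2w(-70,0,z-18),s)),'side near',[np.array(proj('side',c2w(x,-110,z))) for x in(-114,-88)])
a=cv2.imread('pics/side0.png')[260:340,280:340];b=cv2.imread('pics/side9.png')[260:340,280:340]
cv2.imwrite('pics/cmp.png',cv2.resize(np.hstack([a,b]),None,fx=6,fy=6,interpolation=cv2.INTER_CUBIC))
a=cv2.imread('pics/side0.png');b=cv2.imread('pics/side9.png')
print(cv2.absdiff(a,b)[312:326,290:312].max(), cv2.absdiff(a,b)[312:326,290:312].mean())
```

```text
94 wrist far L/R [290.  168.7] [330.8 168.9] nose R near [353.  235.6] side near [array([294.2, 320.3]), array([310. , 319.2])]
92 wrist far L/R [290.2 168.3] [330.6 168.6] nose R near [352.7 234.8] side near [array([294.2, 321. ]), array([310. , 319.9])]
80 wrist far L/R [291.2 166.2] [329.7 166.5] nose R near [351.  230.2] side near [array([294.5, 324.9]), array([310.2, 323.9])]
89 45.426406926406926
```

View pics/cmp.png

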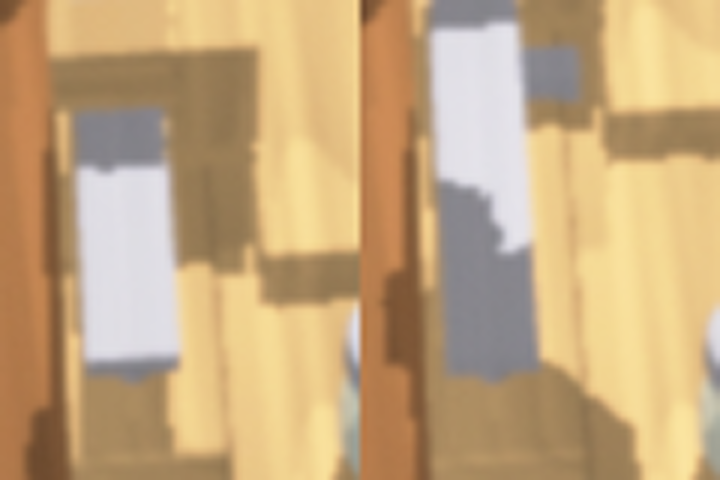

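In the before/after comparison, the bar's near end sits at the same row (≈375 in the crop), so the bar is fully up. The nose stands raised behind the tab, the tool force is about 0 and the bystanders are unmoved. I'm handing in.

Run:
```python
from rig import order,r
print(r.sense()['contact_force'],r.sense()['clock'])
print(order.sign_off())
```

```text
[ 0.72409499 -0.3282207   0.35188804] 13.55
the job is handed in; nothing more can be done
None
```

The caddy is closed and locked, and I handed the job in at 13.6 s. With the gripper shut, I pressed the bar down behind the tab at about 8–9 N (the highest reading was 19 N, at the lower stop). I kept it down while the fingers pushed the tab forward, then backed off and lifted straight up.

**Last checks:**
- **Lid:** the wrist picture puts its travel at about 70 mm; it needed 57.
- **Catch:** the nose is visible and raised behind the tab. The bar's end is at the same pixel row in the side picture as before the start, so it is fully up.
- **Robot:** the force on the tool is about zero, so it touches nothing.
- **Bystanders:** none of the jars, crockery or the spoon looked moved in the final side and wrist pictures. I did not measure their positions.

**What disagreed:** `r.nose_length` says the fingertips stand 11 mm ahead of the TCP. The images and the point of first contact showed them about 27–30 mm behind it, so I pressed by feel instead. While pushing, the tool also drifted 3–6 mm sideways and tilted up to 1.3°, and I only partly corrected this. The bar stayed down throughout, judging by the force.

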